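# Ring the brass counter bell

## Task

The plates are ready to go out: call the waiter by ringing the brass, gold-coloured bell. With the fingertips press its plunger gently down and let it spring back up, then withdraw. Do not pick up or shove the bell, keep the steel and red bells silent, and leave everything else where it stands.

Things in the scene. Friction and masses are not known exactly. Their poses are not given: they have to be found in the camera images.
- bell_brass: counter call bell with a gold-coloured brass dome on a black base, loose on the worktop, about 0.45 kg; base 80 mm across, dome 75 mm across and its collar's top 45 mm above the worktop; origin at the centre of its underside, z up
- top_brass (a point): centre of the flat top of the brass bell's steel plunger knob, on the bell's axis, 66 mm above the worktop when up; the knob is 18 mm across and 7 mm thick, its flat top 10 mm across; it moves down with the plunger
- plunger_brass (a joint): travel of the brass bell's plunger in m: 0 up, 0.010 at its stop; sprung, it starts to yield at about 1.6 N, is halfway down (the bell rings) at about 3.6 N, reaches the stop at about 5.6 N and comes back up by itself
- bell_steel: counter call bell with a bare grey steel dome on a black base, loose on the worktop, about 0.45 kg; base 80 mm across, dome 75 mm across and its collar's top 45 mm above the worktop; origin at the centre of its underside, z up
- top_steel (a point): centre of the flat top of the steel bell's steel plunger knob, on the bell's axis, 66 mm above the worktop when up; the knob is 18 mm across and 7 mm thick, its flat top 10 mm across; it moves down with the plunger
- plunger_steel (a joint): travel of the steel bell's plunger in m: 0 up, 0.010 at its stop; sprung, it starts to yield at about 1.6 N, is halfway down (the bell rings) at about 3.6 N, reaches the stop at about 5.6 N and comes back up by itself
- bell_red: counter call bell with a red-painted dome on a black base, loose on the worktop, about 0.45 kg; base 80 mm across, dome 75 mm across and its collar's top 45 mm above the worktop; origin at the centre of its underside, z up
- top_red (a point): centre of the flat top of the red bell's steel plunger knob, on the bell's axis, 66 mm above the worktop when up; the knob is 18 mm across and 7 mm thick, its flat top 10 mm across; it moves down with the plunger
- plunger_red (a joint): travel of the red bell's plunger in m: 0 up, 0.010 at its stop; sprung, it starts to yield at about 1.6 N, is halfway down (the bell rings) at about 3.6 N, reaches the stop at about 5.6 N and comes back up by itself
- jigger: hourglass-shaped steel jigger, 43 mm across, 73 mm tall; loose bystander; origin at the centre of its underside
- tealight: small tealight candle in a metal cup, 38 mm across, 18 mm tall; loose bystander; origin at the centre of its underside
- tumbler: empty clear glass tumbler, 78 mm across, 92 mm tall; loose bystander; origin at the centre of its underside
- coasters: stack of round pulp coasters, 96 mm across, 13 mm tall; loose bystander; origin at the centre of its underside
- opener: bottle opener with a black handle, lying flat, 174 x 41 x 20 mm; x axis along its length; loose bystander; origin at the centre of its underside
Mind the look-alikes: they are no part of the job. Leave any blue or green look-alike of the bell_brass alone.

How it is judged:
On the way, in this order (a step that is already met when the one before it is completed fails the run):
1. the fingers press the brass bell's plunger at least 5 mm down: it rings (value of joint plunger_brass above 0.005 m and contact force between the fingers and bell_brass above 0.3 N), for 0.05 s.
2. the plunger is let spring back up, and the fingers have left the bell (value of joint plunger_brass below 0.0015 m and contact force between the fingers and bell_brass below 0.1 N), for 0.2 s.
At the end, for the whole second after the job is handed in: All three plungers are up (within 1.5 mm); the brass bell stands upright within 20 mm of where it was, at rest; the other bells are within 10 mm and the five loose bystanders within 15 mm of where they stood (value of joint each of plunger_brass, plunger_steel, plunger_red below 0.0015 m and distance of bell_brass from where it was at the start of the episode below 0.02 m and angle between bell_brass's own z axis and vertical below 0.1 rad and linear speed of bell_brass below 0.02 m/s and distance of each of bell_steel, bell_red from where it was at the start of the episode below 0.01 m and distance of each of jigger, tealight, tumbler, coasters, opener from where it was at the start of the episode below 0.015 m); the robot touches nothing.
It fails at once if the steel or the red bell is rung (plunger more than 3 mm down) (value of joint any of plunger_steel, plunger_red above 0.003 m).
It fails at once if the brass bell is pressed with more than 25 N (contact force between any of the fingers, the arm and bell_brass above 25 N).
It fails at once if the brass bell is lifted by more than 8 mm, tipped by more than 0.2 rad or shoved by more than 20 mm (height (world z) of bell_brass above 0.008 m or angle between bell_brass's own z axis and vertical above 0.2 rad or distance of bell_brass from where it was at the start of the episode above 0.02 m).
It fails at once if another bell is moved by more than 10 mm (distance of any of bell_steel, bell_red from where it was at the start of the episode above 0.01 m).
It fails at once if a loose bystander is moved by more than 15 mm (distance of any of jigger, tealight, tumbler, coasters, opener from where it was at the start of the episode above 0.015 m).
It also fails if it takes over 32 s, if anything falls off the work surface, if the arm or the gripper's body presses on something with over 40 N, if the wrist force passes 120 N, or if a joint passes its speed limit or range.

## Robot

A 6-joint arm with a two-finger parallel gripper is mounted at the origin on a cart in front of the work surface, level with it; the furniture and walls round the work are solid. World frame = base frame: x ahead of the robot, y to its left, z up, the work surface at z = 0. Lengths are in m, angles in rad, forces in N, time in s.
With the tool pointing down it reaches from about 0.25 to 0.775 m from the base axis. Payload 4 kg.
Tool frame: the origin (TCP) lies at the very end of the fingers, on their centre line; the grasp point (between the pads) lies 19 mm behind it; z points along the fingers, y is the line along which they close (so a half turn about z gives the same grasp; the last joint's range is limited). The gripper opens to 94 mm and grips with 3 to 60 N. Pads are 16 mm wide; open, the fingers measure 119 mm over their backs; the gripper's body (75 mm by 177 mm) begins 78 mm behind the grasp point.
Start: joints at [1.037, 0.087, 1.371, -0, 1.684, -0.103], TCP at [0.23, 0.5, 0.206] pointing down, gripper open.
Joint ranges: [-3.1, 3.1], [-0.76, 2.03], [0.27, 2.55], [-1.08, 4.22], [0.17, 2.65], [-2.57, 2.57]. Speed limits (rad/s): [2.79, 2.79, 3.14, 3.14, 3.14, 3.14].

## Interface

Orientations are given as [roll, pitch, yaw] about the fixed x, y, z axes, in that order (R = Rz(yaw) Ry(pitch) Rx(roll)).
In Python, from bench import robot, vision gives the robot as it stands.
- The arm moves only by the shell command python3 -m crank 'ROWS'. ROWS is JSON, a list of rows, each a list of 3 entries, a list of its own where there are three numbers: the closure, from 0 (fully open) to 1 (shut), then the shift along the tool's x, y, z in m, then the turn, a rotation vector about the tool's x, y, z in degrees. A call has 1 to 8 rows; each row shifts and turns the commanded pose from where the row before left it, along the tool's axes as they then stand; what a row does not reach is not made up. A row lasts 1/10 s, in which the tool goes at most 50 mm and 8.59 degrees, less where a joint would pass 70% of its speed; a pose out of reach is approached as far as the arm can. A call with a gripper value outside its range is refused whole. The fingers move at their own pace and stop on an object; the grip force is fixed at half the most. Time passes only in rows, so rows that do not move let the fingers close. It gives the time, the measured TCP pose, the force, the opening and the grip force at its end, in the units of the state.
- robot.get_obs(): the state, without advancing time (a new reading comes with each control period).
- vision.snapshot(name): name is "scene" or "side" or "wrist"; returns a dict with "color" (384x512x3 uint8, red, green, blue), "z_map" (384x512 float32, m along the optical axis (not along the pixel's ray), 0 where there is no reading), "fx", "fy", "cx", "cy" (pixels), "R" (3x3) and "t" (3): a world point X has camera coordinates R X + t. Camera axes: x right, y down, z forward; pixel columns grow to the right and rows downward; lengths in m; the calibration is good to about 2 mm. A picture is of the moment at which its call begins.
- robot.close_job(): hands the job in; it is judged then, once.
The state is a dict: "time": time; "joint_positions": joint angles; "qvel": joint speeds; "joint_torque": joint torques, N m; "tool_pos": TCP position; "ee_rot": TCP orientation; "wrist_force": force on the tool from outside, world axes, zero at the start; "wrist_torque": the same for the moment, N m; "width": finger opening in m; "finger_force": force on a finger pad.
Only numpy, scipy, OpenCV 4.12 (cv2) and the standard library are available. Lean on these libraries where they do the work, as an engineer would, in place of code of your own. Each camera call takes 0.05 s, during which the arm holds its last target. There are 200 camera calls.

## Working session

There is one attempt and no reset: what is moved stays moved. The work goes in short steps, Python scripts to look and compute and a shell command to move; the robot and the scene stay as the last step left them, time stands still between calls to the robot, and variables do not carry over. Pictures are saved under pics/ and viewed, at most 10 in all, crops included, and the job is handed in when it is done.

```bash
mkdir -p pics; cat > h.py <<'E'
import numpy as np,cv2
from bench import robot,vision
def snap(n,f):
    s=vision.snapshot(n); cv2.imwrite(f'pics/{f}.png',s['color'][:,:,::-1]); np.savez(f'pics/{f}.npz',**s); return s
def pt(s,u,v,z=None):
    R=np.array(s['R']);t=np.array(s['t']);ray=np.array([(u-s['cx'])/s['fx'],(v-s['cy'])/s['fy'],1.])
    if z is None: return R.T@(ray*s['z_map'][int(v),int(u)]-t)
    c=-R.T@t;d=R.T@ray; return c+d*(z-c[2])/d[2]
E
python3 - <<'E'
from h import *
a=snap('scene','a');b=snap('side','b')
o=robot.get_obs();print(o['time'],o['tool_pos'],o['ee_rot'],o['wrist_force'],o['width'])
cv2.imwrite('pics/ab.png',np.vstack([cv2.resize(x['color'][:,:,::-1],(400,300)) for x in (a,b)]))
E
```

```text
0.1 [0.22943864 0.49930844 0.20442388] [-3.13960226e+00 -2.14505420e-04  2.71076484e+00] [-0.33759074  0.04202759  1.12166349] 0.09421043178269374
```

View pics/a.png

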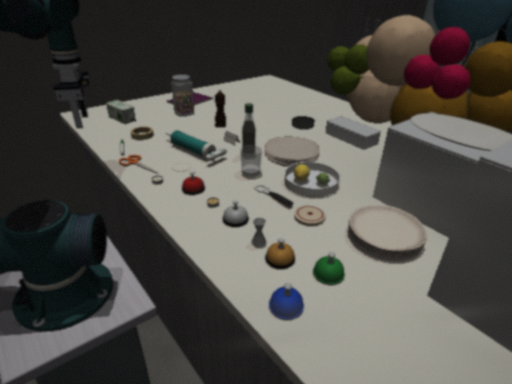

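View pics/b.png

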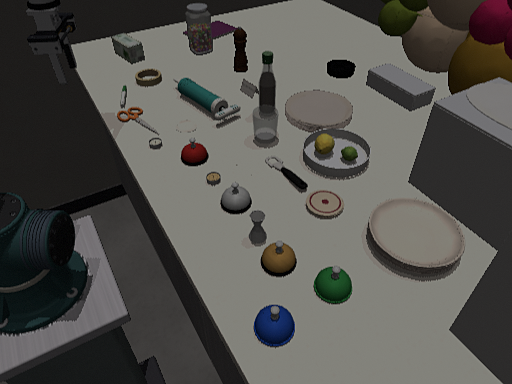

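The scene view shows five bells: red (193,185), steel (235,214), brass/gold (281,253), green (329,269) and blue (286,302). The side view shows the same bells, with brass at (279,258) and its knob at (279,243). I choose brass by its gold dome and will check that in a crop.

```bash
python3 - <<'E'
from h import *
a=dict(np.load('pics/a.npz'));b=dict(np.load('pics/b.npz'))
c=[cv2.resize(x['color'][v-35:v+35,u-35:u+35,::-1],(390,390),interpolation=cv2.INTER_CUBIC) for x,u,v in((a,281,250),(b,279,255))]
cv2.imwrite('pics/c.png',np.hstack(c))
print('a knob',pt(a,281,242,.066),pt(a,281,243))
for n,u,v in(('brass',279,243),('steel',235,187),('red',193,145),('green',336,270),('blue',275,311)): print(n,pt(b,u,v,.066),pt(b,u,v))
print('jig',pt(b,257,214,.073))
E
```

```text
a knob [ 0.46628271 -0.21603053  0.066     ] [ 0.47327634 -0.20886976  0.05457773]
brass [ 0.47442353 -0.20764889  0.066     ] [ 0.47549357 -0.20610493  0.06374184]
steel [ 0.47679692 -0.00544373  0.066     ] [ 0.47874373 -0.0014054   0.06192251]
red [0.45784664 0.20461225 0.066     ] [0.4670515  0.23146444 0.04548605]
green [ 0.53452765 -0.32324197  0.066     ] [ 0.53536592 -0.32248767  0.06451636]
blue [ 0.38246268 -0.33803128  0.066     ] [ 0.3826936  -0.33769567  0.06530943]
jig [ 0.473754  -0.1168376  0.073    ]
```

View pics/c.png

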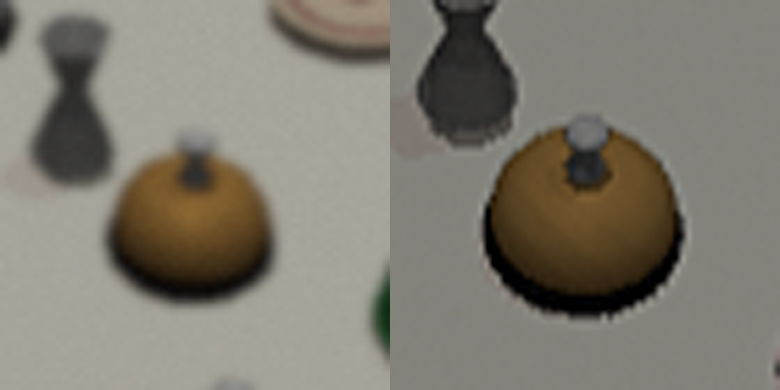

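The crop confirms a gold dome with a steel knob: knob top at side (279.4,243.3), about (0.474,-0.208,0.066). The jigger is 90 mm away. I'll travel there at about 0.2 m height with the fingers closing.

```bash
python3 -m crank '[[1,[-0.034,-0.036,0],[0,0,0]],[1,[-0.034,-0.036,0],[0,0,0]],[1,[-0.034,-0.036,0],[0,0,0]],[1,[-0.034,-0.036,0],[0,0,0]],[1,[-0.034,-0.036,0],[0,0,0]],[1,[-0.034,-0.036,0],[0,0,0]],[1,[-0.034,-0.036,0],[0,0,0]],[1,[-0.034,-0.036,0],[0,0,0]]]'
python3 -m crank '[[1,[-0.034,-0.036,0],[0,0,0]],[1,[-0.034,-0.036,0],[0,0,0]],[1,[-0.034,-0.036,0],[0,0,0]],[1,[-0.034,-0.036,0],[0,0,0]],[1,[-0.034,-0.036,0],[0,0,0]],[1,[-0.034,-0.036,0],[0,0,0]],[1,[0,0,0],[0,0,0]],[1,[0,0,0],[0,0,0]]]'
python3 - <<'E'
from h import *
from scipy.spatial.transform import Rotation as Ro
w=snap('wrist','w1');o=robot.get_obs();print(o)
R=Ro.from_euler('xyz',o['ee_rot'])
print(R.inv().apply(np.array([.474,-.208,.066])-o['tool_pos']))
E
```

```text
time: 0.9
tool_pos: [0.3565, 0.1226, 0.2052]
ee_rot: [3.141, 0.0, 2.711]
wrist_force: [0.7, 0.0, 0.9]
width: 0.0333
finger_force: 0.0
time: 1.7
tool_pos: [0.4513, -0.1574, 0.2044]
ee_rot: [3.141, -0.003, 2.709]
wrist_force: [-0.2, -0.1, -0.1]
width: 0.0008
finger_force: 0.0
{'time': 1.75, 'joint_positions': array([-4.52983582e-01, -7.35778616e-02,  1.53368674e+00,  7.83324524e-04,
        1.68333340e+00, -1.59254809e+00]), 'qvel': array([ 0.03086826, -0.02411578,  0.00626792,  0.00010188, -0.00102645,
       -0.00312735]), 'joint_torque': array([-8.17664266e-01, -2.62817073e+01, -3.02894533e+01, -7.60850566e-02,
        3.26540018e-02, -2.06800803e-03]), 'tool_pos': array([ 0.45127388, -0.15640092,  0.20487582]), 'ee_rot': array([ 3.14077408e+00, -1.83221700e-03,  2.71044883e+00]), 'wrist_force': array([-0.22672503, -0.2375129 , -0.5525496 ]), 'wrist_torque': array([ 0.03886031, -0.03749512, -0.03241205]), 'finger_force': 0.0, 'width': 0.0007523523620611016}
[-0.04246458 -0.03749329  0.1387676 ]
```

View pics/w1.png

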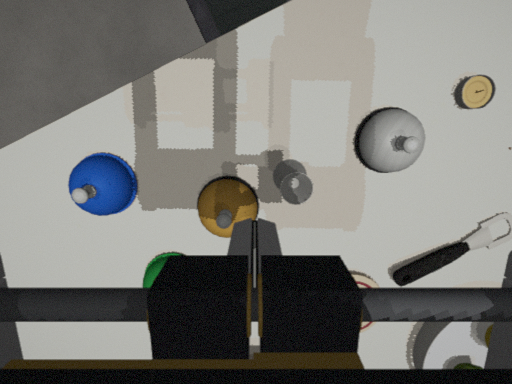

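The wrist view shows the brass bell at (228,207), its knob at (224,218), with the closed fingertips at (255,222) to its right and the jigger at (293,183). I'll measure the knob there and move above it, staying 28 mm clear.

```bash
python3 - <<'E'
from h import *
w=dict(np.load('pics/w1.npz'));print(pt(w,224,218,.066),pt(w,224,218))
E
python3 -m crank '[[1,[-0.021,-0.019,0],[0,0,0]],[1,[-0.021,-0.019,0],[0,0,0]],[1,[0,0,0.04],[0,0,0]],[1,[0,0,0.04],[0,0,0]],[1,[0,0,0.03],[0,0,0]],[1,[0,0,0],[0,0,0]],[1,[0,0,0],[0,0,0]]]'
python3 - <<'E'
from h import *
w=snap('wrist','w2');b=snap('side','b2')
c=[cv2.resize(x['color'][v-60:v+60,u-60:u+60,::-1],(390,390),interpolation=cv2.INTER_CUBIC) for x,u,v in((w,250,215),(b,279,240))]
cv2.imwrite('pics/c2.png',np.hstack(c))
o=robot.get_obs();print(o['tool_pos'],o['wrist_force'])
E
```

```text
[ 0.47140239 -0.2028079   0.066     ] [ 0.47130259 -0.20271911  0.06637966]
time: 2.45
tool_pos: [0.4741, -0.2076, 0.0962]
ee_rot: [3.141, 0.0, 2.713]
wrist_force: [0.4, 0.4, -0.2]
width: 0.0001
finger_force: 0.0
[ 0.47552638 -0.20894417  0.09827538] [-0.14681462  0.39330897  0.35432531]
```

View pics/c2.png

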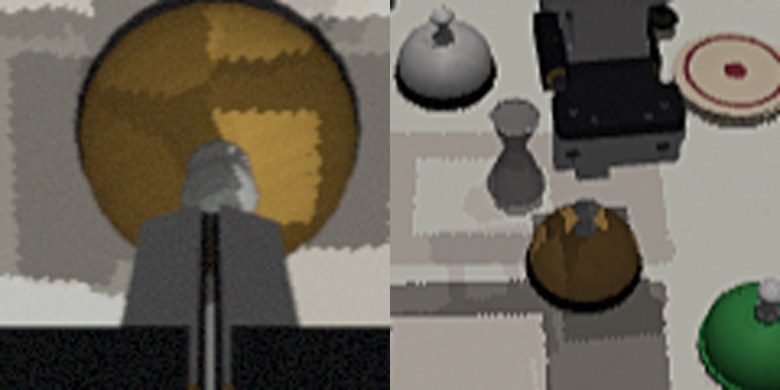

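The knob sits slightly right of the finger centre line (crop x 221 against 211), and its lower part is hidden by the fingertips. I'll compute the offset.

```bash
python3 - <<'E'
from h import *
from scipy.spatial.transform import Rotation as Ro
w=dict(np.load('pics/w2.npz'));o=robot.get_obs();R=Ro.from_euler('xyz',o['ee_rot'])
T=np.array([.474,-.2078,.0955])
print(o['tool_pos'])
f=lambda p:R.inv().apply(p-T).round(4)
l=pt(w,190+183/3.25,155+185/3.25,.0625);r=pt(w,190+260/3.25,155+185/3.25,.0625);print('l r',l,r,np.linalg.norm(l-r))
p=pt(w,258,209.5,.0625);print('knob',p,f(p))
e=pt(w,258,155+140/3.25,.0625);print('far edge',e,f(e))
for h in(.066,.0625): print('w1',f(pt(dict(np.load('pics/w1.npz')),224,218,h)))
# tip of fingers as seen
q=pt(w,190+211/3.25,155+212/3.25);print('tip',q,f(q))
# dome outline, base at z~.012
bl=pt(w,190+78/3.25,155+125/3.25,.015);br=pt(w,190+360/3.25,155+125/3.25,.015);print('base',bl,br,np.linalg.norm(bl-br),f((bl+br)/2))
E
```

```text
[ 0.47552638 -0.20894417  0.09827538]
l r [ 0.4694262  -0.21191396  0.0625    ] [ 0.47652708 -0.19632448  0.0625    ] 0.017130515338398468
knob [ 0.47126176 -0.20346652  0.0625    ] [0.0044 0.0028 0.033 ]
far edge [ 0.46348371 -0.19995229  0.0625    ] [0.013  0.0028 0.0329]
w1 [0.0046 0.0035 0.0295]
w1 [0.0034 0.0031 0.033 ]
tip [ 0.46670096 -0.2039264   0.097367  ] [ 0.0082  0.0005 -0.0019]
base [ 0.45569373 -0.23786338  0.015     ] [ 0.48702923 -0.16906745  0.015     ] 0.07559624364778195 [0.0046 0.0029 0.0805]
```

The wrist views agree: the knob is +4 mm in tool x and +3 mm in tool y. I'll correct for that and go down to just above the knob.

```bash
python3 -m crank '[[1,[0.004,0.003,0],[0,0,0]],[1,[0,0,0.013],[0,0,0]],[1,[0,0,0.012],[0,0,0]],[1,[0,0,0],[0,0,0]],[1,[0,0,0],[0,0,0]]]'
python3 -m crank '[[1,[0,0,0.003],[0,0,0]],[1,[0,0,0.003],[0,0,0]],[1,[0,0,0],[0,0,0]]]'
python3 -m crank '[[1,[0,0,0.002],[0,0,0]],[1,[0,0,0],[0,0,0]],[1,[0,0,0],[0,0,0]]]'
```

```text
time: 3.05
tool_pos: [0.4711, -0.2044, 0.0694]
ee_rot: [3.141, -0.002, 2.711]
wrist_force: [-0.1, 0.7, 0.0]
width: 0.0003
finger_force: 0.0
time: 3.35
tool_pos: [0.472, -0.205, 0.0647]
ee_rot: [-3.142, 0.001, 2.711]
wrist_force: [-0.3, 0.6, 1.9]
width: 0.0005
finger_force: 1.0
time: 3.65
tool_pos: [0.472, -0.2049, 0.063]
ee_rot: [-3.141, 0.001, 2.711]
wrist_force: [0.2, -0.3, 3.2]
width: 0.0006
finger_force: 1.4
```

Contact and the plunger is yielding. On to about 7–8 mm of travel.

```bash
python3 -m crank '[[1,[0,0,0.002],[0,0,0]],[1,[0,0,0.001],[0,0,0]],[1,[0,0,0],[0,0,0]],[1,[0,0,0],[0,0,0]]]'
python3 -m crank '[[1,[0,0,0.002],[0,0,0]],[1,[0,0,0],[0,0,0]],[1,[0,0,0],[0,0,0]]]'
python3 - <<'E'
from h import *
b=snap('side','b3')
cv2.imwrite('pics/c3.png',cv2.resize(b['color'][190:290,230:330,::-1],(500,500),interpolation=cv2.INTER_CUBIC))
E
```

```text
time: 4.05
tool_pos: [0.472, -0.2049, 0.0598]
ee_rot: [-3.141, 0.001, 2.711]
wrist_force: [0.9, -0.8, 4.0]
width: 0.0006
finger_force: 2.0
time: 4.35
tool_pos: [0.472, -0.2049, 0.0578]
ee_rot: [-3.141, 0.001, 2.711]
wrist_force: [1.3, -1.6, 5.4]
width: 0.0002
finger_force: 2.4
```

View pics/c3.png

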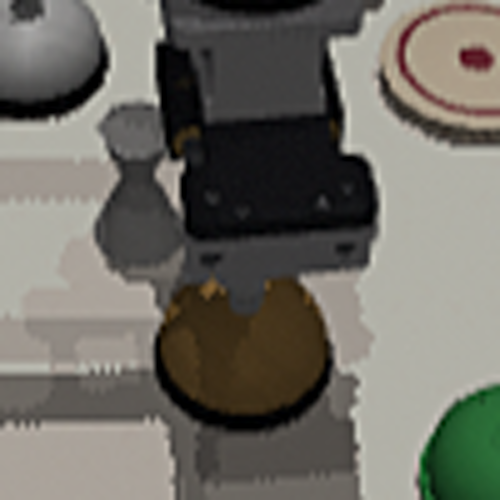

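The fingers hold the knob about 8 mm down at 5.4 N, and the bell stands upright at crop (243,350). Withdrawing straight up.

```bash
python3 -m crank '[[1,[0,0,-0.005],[0,0,0]],[1,[0,0,-0.008],[0,0,0]],[1,[0,0,-0.02],[0,0,0]],[1,[0,0,-0.04],[0,0,0]],[1,[0,0,-0.04],[0,0,0]],[1,[0,0,-0.03],[0,0,0]],[1,[0,0,0],[0,0,0]],[1,[0,0,0],[0,0,0]]]'
python3 -m crank '[[1,[0,0,0],[0,0,0]],[1,[0,0,0],[0,0,0]],[1,[0,0,0],[0,0,0]]]'
python3 - <<'E'
from h import *
b=snap('side','b4');w=snap('wrist','w4');o=robot.get_obs();print(o['tool_pos'],o['wrist_force'])
E
```

```text
time: 5.2
tool_pos: [0.4711, -0.2041, 0.1999]
ee_rot: [3.141, -0.002, 2.711]
wrist_force: [0.0, -0.6, 0.2]
width: 0.0003
finger_force: 0.0
time: 5.5
tool_pos: [0.4709, -0.2042, 0.1987]
ee_rot: [3.141, -0.003, 2.711]
wrist_force: [0.6, -0.3, 0.8]
width: 0.0004
finger_force: 0.0
[ 0.47124064 -0.20439683  0.19946279] [-0.75932183  0.76266211  0.22438161]
```

View pics/b4.png

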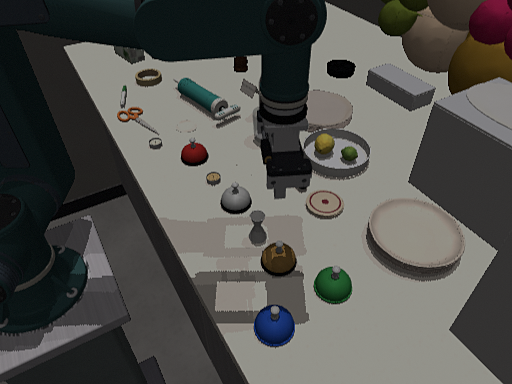

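The brass bell stands where it was, (279,258), with its knob back up at (279,243). Everything else is unmoved and the arm is clear.

```bash
python3 -c "
from bench import robot
print(robot.close_job())"
```

```text
the job is handed in; nothing more can be done
None
```

I rang the brass bell by pressing its plunger about 8 mm down at roughly 5.4 N; it sprang back up, the fingers withdrew, nothing else looked moved in the last picture, and the job is handed in (no verdict was returned).

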